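# Put the race car on the free set-up board

### The job

Two dark wooden set-up boards lie on the race workshop's table, and a bare car chassis already stands on one of them. Put the closed coupe (the model car with a roofed cabin, not the open-wheel car) on the board that is free: wheels down, in the middle of the board and in line with its length, nose either way. Set it down gently without dropping it, and leave the bare chassis where it stands.

Things in the scene. Friction and masses are not known exactly. Their poses are not given: they have to be found in the camera images.
- coupe_center (a point): Centre of the coupe, 21 mm above the underside of its wheels. White closed race car, black windows, small rear wing: 140 long (its x, nose +x), 56 wide over the tyres, 42 high, about 110 g. Flat sides 54 mm apart, 6 to 27 mm above the ground, clear of wheels for 30 mm fore and aft of the centre: grasp across these. Starts on the table, left or right of the boards; an open-wheel car is opposite.
- chassis_center (a point): Centre of the bare chassis (brass and steel pan with motor and four black wheels, no body), 13 mm above the underside of its wheels; 115 long (its x), 58 wide, 26 high. It stands in the middle of one of the two boards, which one varies, and stays there.
- board_a: One of two like set-up boards, a fixed dark wooden slab 200 long (its x) by 115 wide (its y) by 12 thick; origin at the centre of its underside, on the table, so its flat top is 12 mm above it. Its length points roughly away from the robot. Either board may be the left one, and either may carry the chassis.
- board_b: The other set-up board, the same in all respects.
Things that resemble listed ones, but are neither listed nor needed, are in the scene too. What is shaped like the part that bears coupe_center but orange is not meant. Leave any purple look-alike of the part that bears chassis_center alone.

How it is judged:
At the end, for the whole second after the job is handed in: The coupe stands at rest on its wheels on the board that does not carry the chassis, its centre within 20 mm along and 15 mm across of the board's centre, its length within 12 degrees of the board's length (nose either way); the chassis is within 20 mm of where it stood (((horizontal distance between chassis_center and board_a below 0.05 m and x of coupe_center in the frame of board_b between -0.02 and 0.02 m and y of coupe_center in the frame of board_b between -0.015 and 0.015 m and angle between the x axis of coupe_center and the x axis of board_b, either way round below 0.21 rad) or (horizontal distance between chassis_center and board_b below 0.05 m and x of coupe_center in the frame of board_a between -0.02 and 0.02 m and y of coupe_center in the frame of board_a between -0.015 and 0.015 m and angle between the x axis of coupe_center and the x axis of board_a, either way round below 0.21 rad)) and angle between coupe_center's own z axis and vertical below 0.1 rad and height (world z) of coupe_center between 0.029 and 0.037 m and distance of chassis_center from where it was at the start of the episode below 0.02 m and linear speed of coupe below 0.02 m/s); the robot touches nothing.
It fails at once if the coupe is let go in the air, its wheels more than about 15 mm above the board's top (height (world z) of coupe_center above 0.048 m and contact force between coupe and the fingers below 0.02 N).
It fails at once if the bare chassis is moved more than 20 mm (distance of chassis_center from where it was at the start of the episode above 0.02 m).
It also fails if it takes over 32 s, if anything falls off the work surface, if the arm or the gripper's body presses on something with over 40 N, if the wrist force passes 120 N, or if a joint passes its speed limit or range.

### The arm

A 7-joint arm with a two-finger parallel gripper is mounted at the origin on the work surface. World frame = base frame: x ahead of the robot, y to its left, z up, the work surface at z = 0. Lengths are in m, angles in rad, forces in N, time in s.
With the tool pointing down it reaches from about 0.4 to 0.9 m from the base axis. Payload 5.5 kg.
Tool frame: the origin (TCP) lies at the very end of the fingers, on their centre line; the grasp point (between the pads) lies 19 mm behind it; x points along the fingers, y is the direction in which the jaws open and shut, and the axes are right-handed (so a half turn about x gives the same grasp; the last joint's range is limited). The gripper opens to 92 mm and grips with 3 to 60 N. Pads are 19 mm wide; open, the fingers measure 130 mm over their backs; the gripper's body (75 mm by 190 mm) begins 47 mm behind the grasp point.
Start: joints at [1.513, 0.501, -0.427, 1.55, 0.221, 1.138, -0.21], TCP at [0.205, -0.617, 0.227] pointing down, gripper open.
Joint ranges: [-2.88, 2.88], [-0.31, 2.03], [-1.54, 1.56], [0.2, 2.42], [-1.41, 4.55], [0.19, 2.02], [-2.57, 2.57]. Speed limits (rad/s): [2.57, 2.57, 3.14, 3.14, 3.14, 3.14, 3.14].

### API

Orientations are given as a unit quaternion [w, x, y, z].
In Python, from bench import monitor, cams, ticket gives the robot as it stands. The module is installed in compiled form; this text tells all that it offers.
- The arm moves only by the tool drive_tool, never from a script. Its argument "targets" is a list of rows, each an object of numbers: "tx", "ty", "tz": the shift along the tool's x, y, z in mm; "rx", "ry", "rz": the turn, a rotation vector about the tool's x, y, z in degrees. A call has 1 to 10 rows; each row shifts and turns the commanded pose from where the row before left it, along the tool's axes as they then stand; what a row does not reach is not made up. A row lasts 1/12 s, in which the tool goes at most 41.7 mm and 7.16 degrees, less where a joint would pass 70% of its speed; a pose out of reach is approached as far as the arm can. A call with a gripper value outside its range is refused whole. "gripper" is the closure in counts, from 0 (fully open) to 255 (shut), set as the call begins (left out, the last holds). The fingers move at their own pace and stop on an object; the grip force is fixed at half the most. Time passes only in rows, so rows that do not move let the fingers close. It gives the time, the measured TCP pose, the force and the opening at its end, in the units of the state.
- monitor.state(): the state, without advancing time (a new reading comes with each control period).
- cams.get_image(name): name is "side" or "top" or "wrist"; returns (picture, depth): 480x640x3 uint8, red, green, blue; 480x640 float32, m along the optical axis (not along the pixel's ray), 0 where there is no reading.
- cams.camera_info(name): a dict with "fx", "fy", "cx", "cy" (pixels), "extrinsics" (4x4, takes a point from world to camera coordinates). Camera axes: x right, y down, z forward; pixel columns grow to the right and rows downward; lengths in m; the calibration is good to about 2 mm. A picture is of the moment at which its call begins: read the wrist's pose just before it. camera_info takes no time and is no camera call; for the wrist camera it gives the pose at the moment of the call.
- ticket.close_job(): hands the job in, once; it reports no verdict.
The state is a dict: "t": time; "joint_positions": joint angles; "qd": joint speeds; "joint_efforts": joint torques, N m; "eef_pos": TCP position; "orientation": TCP orientation; "contact_force": force on the tool from outside, world axes, zero at the start; "torque": the same for the moment, N m; "grip_width": finger opening in m.
Only numpy, scipy, OpenCV 4.12 (cv2) and the standard library are available. Lean on these libraries where they do the work, as an engineer would, in place of code of your own. Each camera call takes 0.05 s, during which the arm holds its last target.

## Working session

There is one attempt and no reset: what is moved stays moved. The work goes in short steps, Python scripts to look and compute and a tool call to move; the robot and the scene stay as the last step left them, time stands still between calls to the robot, and variables do not carry over. Pictures are saved under pics/ and viewed, and the job is handed in when it is done.

Besides the shell and the picture viewer there is one more tool, called after "Call:" as name([rows], argument=value, ...), one row to a line, values as JSON. drive_tool: Moves the arm, as the interface text tells. Its arguments: {"type":"object","properties":{"targets":{"type":"array","items":{"type":"object","properties":{"tx":{"type":"number"},"ty":{"type":"number"},"tz":{"type":"number"},"rx":{"type":"number"},"ry":{"type":"number"},"rz":{"type":"number"}}}},"gripper":{"type":"number"}},"required":["targets"]}

```bash
mkdir -p pics; python3 - <<'E'
from bench import monitor,cams,ticket
import cv2,numpy as np
print(monitor.state())
for n in("top","side"):
    im,d=cams.get_image(n); cv2.imwrite(f"pics/{n}0.png",im[:,:,::-1]); np.savez(f"{n}0.npz",im=im,d=d)
    print(n,cams.camera_info(n))
E
```

```text
{'t': 0.0, 'joint_positions': array([ 1.51317713,  0.50183248, -0.42679194,  1.55147912,  0.22077128,
        1.13827332, -0.21028863]), 'qd': array([-5.73913868e-05, -1.41826600e-03,  7.19396672e-04, -2.36683739e-04,
        9.51944952e-04,  1.32037293e-04,  2.05253572e-03]), 'joint_efforts': array([-2.78681364e-04, -5.66590655e+01, -5.81651464e+00, -2.79110759e+01,
       -6.86366879e-02,  3.06958531e-02,  1.91896811e-04]), 'eef_pos': array([ 0.20471918, -0.61617157,  0.22567592]), 'orientation': array([-0.11227985, -0.69794707, -0.11364416,  0.69810323]), 'contact_force': array([ 0.40726183, -0.45207224,  0.28264056]), 'torque': array([-0.02864146, -0.01897289,  0.02213225]), 'grip_width': 0.09160569714056993}
top {'fx': 499.3393072228671, 'fy': 499.3393072228671, 'cx': 317.0646048166337, 'cy': 231.49667540166618, 'extrinsics': array([[ 0.00368785, -0.99975787,  0.02169335,  0.07459739],
       [-0.99304737, -0.0062138 , -0.11755132,  0.4348515 ],
       [ 0.11765765, -0.02110901, -0.99282984,  1.06951842],
       [ 0.        ,  0.        ,  0.        ,  1.        ]])}
side {'fx': 491.63498785573984, 'fy': 491.63498785573984, 'cx': 324.6927517558373, 'cy': 241.93184339779577, 'extrinsics': array([[-0.94429057, -0.32829959,  0.02312356,  0.44571644],
       [-0.19872935,  0.5127798 , -0.83520268,  0.09265037],
       [ 0.2623394 , -0.79326935, -0.5494559 ,  1.17798322],
       [ 0.        ,  0.        ,  0.        ,  1.        ]])}
```

View pics/top0.png

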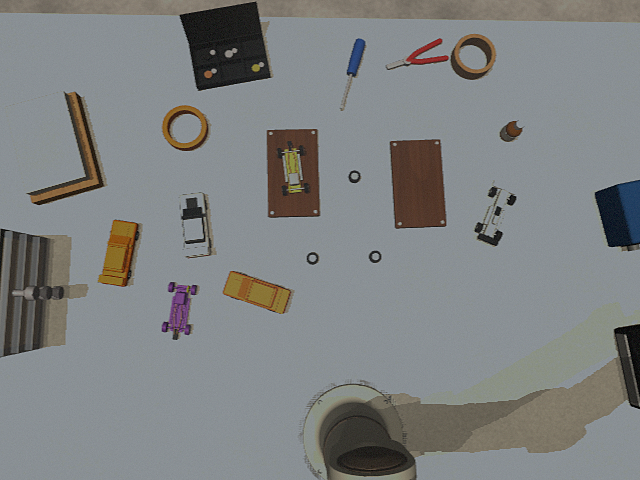

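View pics/side0.png

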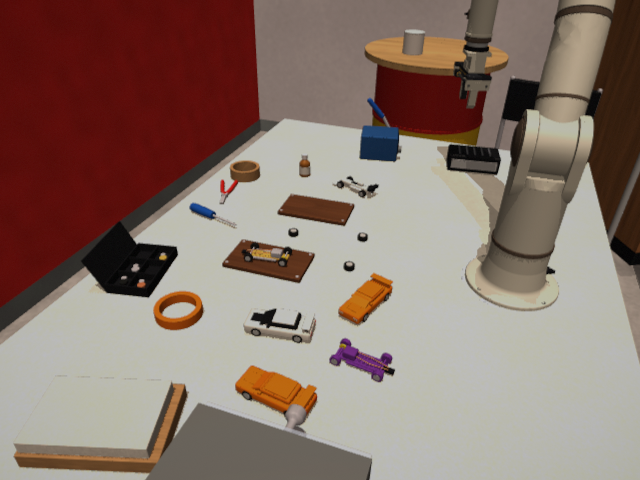

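```bash
cat > h.py <<'E'
import numpy as np,cv2
def cloud(d,info):
    v,u=np.mgrid[:480,:640]
    P=np.stack([(u-info['cx'])*d/info['fx'],(v-info['cy'])*d/info['fy'],d],-1)
    E=info['extrinsics']; return (P-E[:3,3])@E[:3,:3]
def ray(uv,z,info):
    E=info['extrinsics'];R=E[:3,:3];o=-R.T@E[:3,3]
    uv=np.atleast_2d(uv).astype(float)
    r=np.c_[(uv[:,0]-info['cx'])/info['fx'],(uv[:,1]-info['cy'])/info['fy'],np.ones(len(uv))]@R
    return o+r*((z-o[2])/r[:,2])[:,None]
def rect(xy):
    (c,s,a)=cv2.minAreaRect((xy*1000).astype(np.float32))
    if s[0]<s[1]: a+=90
    a=(a+90)%180-90
    return np.round(c,1),np.round(s,1),round(a,1)
E
python3 - <<'E'
from h import *
from bench import cams
info=cams.camera_info("top"); z=np.load("top0.npz"); im,d=z['im'],z['d']
P=cloud(d,info)
def sub(u0,u1,v0,v1): return np.s_[v0:v1,u0:u1]
# table check
print("table z",np.median(P[300:330,350:450,2]), "board top z",np.median(P[160:200,400:430,2]), P[165:175,272:277,2].mean())
s=sub(165,225,183,265); p=P[s].reshape(-1,3); 
for lo in (.012,.02):
  q=p[(p[:,2]>lo)&(p[:,2]<.07)]; print("coupe",len(q),rect(q[:,:2]),q[:,2].max())
hsv=cv2.cvtColor(im,cv2.COLOR_RGB2HSV)
for nm,(u0,u1,v0,v1) in {"free":(375,460,128,240),"left":(255,330,118,228)}.items():
  m=((im[...,0].astype(int)-im[...,2])>12).astype(np.uint8)[v0:v1,u0:u1]
  m=cv2.morphologyEx(m,cv2.MORPH_OPEN,np.ones((3,3)))
  cs,_=cv2.findContours(m,cv2.RETR_EXTERNAL,cv2.CHAIN_APPROX_NONE); c=max(cs,key=cv2.contourArea)
  uv=c[:,0]+[u0,v0]; print(nm,cv2.minAreaRect(uv.astype(np.float32)),rect(ray(uv,.012,info)[:,:2]))
a=cv2.resize(im[180:265,80:300],None,fx=3.5,fy=3.5,interpolation=cv2.INTER_CUBIC)
b=cv2.resize(im[120:250,380:530],None,fx=2.3,fy=2.3,interpolation=cv2.INTER_CUBIC)
H=max(a.shape[0],b.shape[0]);W=max(a.shape[1],b.shape[1])
o=np.zeros((a.shape[0]+b.shape[0],W,3),np.uint8);o[:a.shape[0],:a.shape[1]]=a;o[a.shape[0]:,:b.shape[1]]=b
cv2.imwrite("pics/crop1.png",o[:600,:800,::-1])
E
```

```text
table z -2.2133156033345207e-05 board top z 0.011751371182158805 0.012312407534453857
coupe 1648 (array([449.5, 344.5]), array([142.4,  57.1]), 7.6) 0.04677454232438979
coupe 1589 (array([448.7, 345. ]), array([140.7,  56.4]), 7.2) 0.04677454232438979
free ((417.6741943359375, 183.06956481933594), (87.30299377441406, 50.84855270385742), 86.56636810302734) (array([ 548.2, -149.5]), array([198.9, 114.4]), 2.6)
left ((292.87896728515625, 172.70425415039062), (87.19541931152344, 51.22129440307617), 88.8982925415039) (array([569.6, 131.6]), array([200.2, 114.5]), 1.8)
```

View pics/crop1.png

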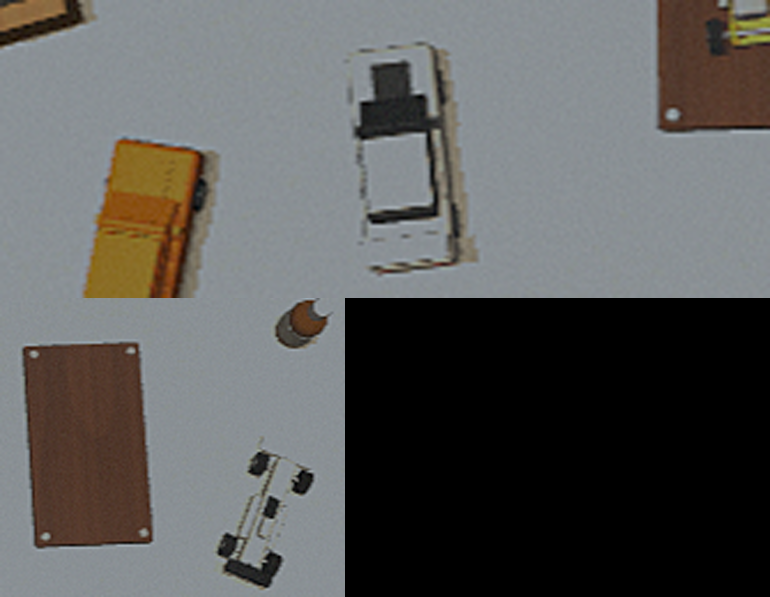

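(195,224) is the white car with a roofed cabin, black windows and a wing, so it is the coupe. The cars at (120,252) and (257,292) are orange, and (496,214) is the white open-wheel car. The board at (417,183) is free. The measured sizes (141x56, 199x114) match the description.

```bash
cat > plan.py <<'E'
import sys,numpy as np
from scipy.spatial.transform import Rotation as R
from bench import monitor
s=monitor.state();q=s['orientation'];Rm=R.from_quat(np.r_[q[1:],q[0]])
print("t",round(s['t'],2),"pos",np.round(s['eef_pos']*1000,1),"F",np.round(s['contact_force'],1),"w",round(s['grip_width'],4)); print("q",np.round(s['joint_positions'],2))
M=Rm.as_matrix(); print("tool axes (cols)\n",np.round(M,3)); print("y yaw",np.degrees(np.arctan2(M[1,1],M[0,1])))
if len(sys.argv)>4:
    t=np.array([float(a) for a in sys.argv[1:4]]); yaw=np.radians(float(sys.argv[4]))
    y=np.array([np.cos(yaw),np.sin(yaw),0]);x=np.array([0,0,-1.]);T=np.c_[x,y,np.cross(x,y)]
    print("shift tool mm",np.round(M.T@(t-s['eef_pos']*1000),1))
    rv=np.degrees(R.from_matrix(M.T@T).as_rotvec()); print("rotvec",np.round(rv,2))
E
python3 plan.py 420 -380 200 -82.6; python3 plan.py 449 345 200 97.4|tail -2
```

```text
t 0.1 pos [ 204.7 -616.2  225.8] F [0.1 0.8 0.4] w 0.0919
q [ 1.51  0.5  -0.43  1.55  0.22  1.14 -0.21]
tool axes (cols)
 [[-0.001  0.315 -0.949]
 [ 0.002 -0.949 -0.315]
 [-1.    -0.002 -0.   ]]
y yaw -71.61714313980129
shift tool mm [  26.1 -156.2 -278.8]
rotvec [1.098e+01 1.000e-02 1.000e-01]
shift tool mm [  27.3 -835.1 -535. ]
rotvec [-1.6902e+02 -1.5000e-01  1.0000e-02]
```

Call:
drive_tool([
  {"tx": 2,"ty": -16,"tz": -28,"rx": 1.1},
  {"tx": 2,"ty": -16,"tz": -28,"rx": 1.1},
  {"tx": 2,"ty": -16,"tz": -28,"rx": 1.1},
  {"tx": 2,"ty": -16,"tz": -28,"rx": 1.1},
  {"tx": 2,"ty": -16,"tz": -28,"rx": 1.1},
  {"tx": 2,"ty": -16,"tz": -28,"rx": 1.1},
  {"tx": 2,"ty": -16,"tz": -28,"rx": 1.1},
  {"tx": 2,"ty": -16,"tz": -28,"rx": 1.1},
  {"tx": 2,"ty": -16,"tz": -28,"rx": 1.1},
  {"tx": 2,"ty": -16,"tz": -28,"rx": 1.1},
], gripper=0)

```text
$.targets[0]: bad value
```

```bash
python3 plan.py 500 0 180 -82.6
```

```text
t 0.1 pos [ 204.7 -616.2  225.8] F [0.1 0.8 0.4] w 0.0919
q [ 1.51  0.5  -0.43  1.55  0.22  1.14 -0.21]
tool axes (cols)
 [[-0.001  0.315 -0.949]
 [ 0.002 -0.949 -0.315]
 [-1.    -0.002 -0.   ]]
y yaw -71.61714313980129
shift tool mm [  46.7 -491.6 -474.6]
rotvec [1.098e+01 1.000e-02 1.000e-01]
```

Call:
drive_tool([
  {"tx": 2,"ty": -16,"tz": -28,"rx": 1.1,"ry": 0,"rz": 0},
  {"tx": 2,"ty": -16,"tz": -28,"rx": 1.1,"ry": 0,"rz": 0},
  {"tx": 2,"ty": -16,"tz": -28,"rx": 1.1,"ry": 0,"rz": 0},
  {"tx": 2,"ty": -16,"tz": -28,"rx": 1.1,"ry": 0,"rz": 0},
  {"tx": 2,"ty": -16,"tz": -28,"rx": 1.1,"ry": 0,"rz": 0},
  {"tx": 2,"ty": -16,"tz": -28,"rx": 1.1,"ry": 0,"rz": 0},
  {"tx": 2,"ty": -16,"tz": -28,"rx": 1.1,"ry": 0,"rz": 0},
  {"tx": 2,"ty": -16,"tz": -28,"rx": 1.1,"ry": 0,"rz": 0},
  {"tx": 2,"ty": -16,"tz": -28,"rx": 1.1,"ry": 0,"rz": 0},
  {"tx": 2,"ty": -16,"tz": -28,"rx": 1.1,"ry": 0,"rz": 0},
], gripper=0)

```text
t: 0.93
eef_pos: [0.4404, -0.3952, 0.2063]
orientation: [-0.045, -0.705, -0.045, 0.706]
contact_force: [-0.4, -0.8, 0.3]
grip_width: 0.0919
```

```bash
python3 plan.py 500 0 180 -82.6
```

```text
t 0.93 pos [ 440.4 -395.2  206.3] F [-0.4 -0.8  0.3] w 0.0919
q [ 1.06  0.43 -0.49  1.72  0.23  1.05 -0.94]
tool axes (cols)
 [[-0.001  0.127 -0.992]
 [ 0.    -0.992 -0.127]
 [-1.    -0.     0.001]]
y yaw -82.6826896396824
shift tool mm [  26.4 -384.3 -109.4]
rotvec [-0.08  0.03  0.03]
```

Call:
drive_tool([
  {"tx": 2.6,"ty": -38,"tz": -11,"rx": 0,"ry": 0,"rz": 0},
  {"tx": 2.6,"ty": -38,"tz": -11,"rx": 0,"ry": 0,"rz": 0},
  {"tx": 2.6,"ty": -38,"tz": -11,"rx": 0,"ry": 0,"rz": 0},
  {"tx": 2.6,"ty": -38,"tz": -11,"rx": 0,"ry": 0,"rz": 0},
  {"tx": 2.6,"ty": -38,"tz": -11,"rx": 0,"ry": 0,"rz": 0},
  {"tx": 2.6,"ty": -38,"tz": -11,"rx": 0,"ry": 0,"rz": 0},
  {"tx": 2.6,"ty": -38,"tz": -11,"rx": 0,"ry": 0,"rz": 0},
  {"tx": 2.6,"ty": -38,"tz": -11,"rx": 0,"ry": 0,"rz": 0},
  {"tx": 2.6,"ty": -38,"tz": -11,"rx": 0,"ry": 0,"rz": 0},
  {"tx": 2.6,"ty": -38,"tz": -11,"rx": 0,"ry": 0,"rz": 0},
])

```text
t: 1.77
eef_pos: [0.4997, -0.0038, 0.1805]
orientation: [-0.045, -0.706, -0.045, 0.706]
contact_force: [1.1, 0.9, 0.1]
grip_width: 0.0922
```

```bash
python3 plan.py 449 345 150 -82.6
```

```text
t 1.77 pos [499.7  -3.8 180.5] F [1.1 0.9 0.1] w 0.0922
q [ 0.52  0.32 -0.66  1.96  0.25  0.94 -1.71]
tool axes (cols)
 [[-0.     0.128 -0.992]
 [-0.    -0.992 -0.128]
 [-1.     0.     0.   ]]
y yaw -82.63823747565927
shift tool mm [  30.4 -352.4    5.6]
rotvec [-0.04  0.02 -0.01]
```

Call:
drive_tool([
  {"tx": 3,"ty": -35,"tz": 0.5,"rx": 0,"ry": 0,"rz": 0},
  {"tx": 3,"ty": -35,"tz": 0.5,"rx": 0,"ry": 0,"rz": 0},
  {"tx": 3,"ty": -35,"tz": 0.5,"rx": 0,"ry": 0,"rz": 0},
  {"tx": 3,"ty": -35,"tz": 0.5,"rx": 0,"ry": 0,"rz": 0},
  {"tx": 3,"ty": -35,"tz": 0.5,"rx": 0,"ry": 0,"rz": 0},
  {"tx": 3,"ty": -35,"tz": 0.5,"rx": 0,"ry": 0,"rz": 0},
  {"tx": 3,"ty": -35,"tz": 0.5,"rx": 0,"ry": 0,"rz": 0},
  {"tx": 3,"ty": -35,"tz": 0.5,"rx": 0,"ry": 0,"rz": 0},
  {"tx": 3,"ty": -35,"tz": 0.5,"rx": 0,"ry": 0,"rz": 0},
  {"tx": 3,"ty": -35,"tz": 0.5,"rx": 0,"ry": 0,"rz": 0},
])

```text
t: 2.6
eef_pos: [0.4495, 0.3422, 0.1502]
orientation: [-0.046, -0.705, -0.045, 0.706]
contact_force: [0.5, 0.2, 0.2]
grip_width: 0.0915
```

```bash
python3 plan.py 449 345 4 -82.6; python3 - <<'E'
from h import *
from bench import cams
info=cams.camera_info("wrist"); im,d=cams.get_image("wrist"); cv2.imwrite("pics/wrist1.png",im[:,:,::-1])
P=cloud(d,info); ok=(d>0)&(abs(P[...,0]-.449)<.1)&(abs(P[...,1]-.345)<.06)&(P[...,2]>.012)&(P[...,2]<.06)
q=P[ok]; print(len(q),rect(q[:,:2]),q[:,2].max(), "table",np.median(P[(d>0)&(abs(P[...,2])<.006)][:,2]))
E
```

```text
t 2.6 pos [449.5 342.2 150.2] F [0.5 0.2 0.2] w 0.0915
q [-0.15  0.5  -0.71  1.83  0.39  0.95 -2.47]
tool axes (cols)
 [[-0.     0.128 -0.992]
 [-0.001 -0.992 -0.128]
 [-1.     0.001  0.001]]
y yaw -82.6351501512573
shift tool mm [146.2  -2.9   0. ]
rotvec [-0.04  0.03 -0.03]
12671 (array([449.5, 347.2]), array([138.8,  56.6]), 7.3) 0.04473340775807685 table 0.0004580617950785114
```

View pics/wrist1.png

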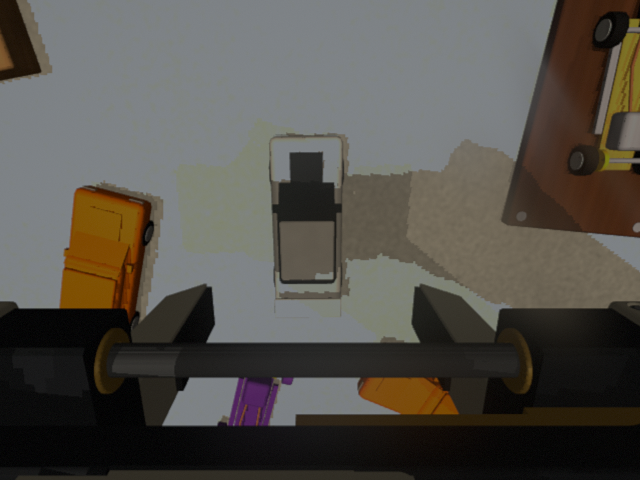

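The picture shows the coupe at about (307,225), centred between the fingers. The wrist measurement (449.5, 347, 7.3°) agrees with the top view to within 2 mm.

Call:
drive_tool([
  {"tx": 20,"ty": -2,"tz": 0,"rx": 0,"ry": 0,"rz": 0},
  {"tx": 20,"ty": -2,"tz": 0,"rx": 0,"ry": 0,"rz": 0},
  {"tx": 20,"ty": 0,"tz": 0,"rx": 0,"ry": 0,"rz": 0},
  {"tx": 20,"ty": 0,"tz": 0,"rx": 0,"ry": 0,"rz": 0},
  {"tx": 10,"ty": 0,"tz": 0,"rx": 0,"ry": 0,"rz": 0},
])

```text
t: 3.07
eef_pos: [0.4483, 0.3435, 0.0581]
orientation: [-0.046, -0.704, -0.045, 0.707]
contact_force: [1.0, -0.3, 0.3]
grip_width: 0.0923
```

```bash
python3 plan.py 449.5 346 4.5 -82.6
```

```text
t 3.07 pos [448.3 343.5  58.1] F [ 1.  -0.3  0.3] w 0.0923
q [-0.25  0.62 -0.58  1.88  0.47  0.79 -2.53]
tool axes (cols)
 [[-0.003  0.129 -0.992]
 [-0.002 -0.992 -0.129]
 [-1.     0.002  0.003]]
y yaw -82.61066813574469
shift tool mm [53.6 -2.5 -1.7]
rotvec [-0.01  0.19 -0.11]
```

Joint 7 is close to its limit (-2.53 of -2.57). I have plenty of time, so I'll lift a little and use the half-turned grasp instead.

Call:
drive_tool([
  {"tx": -25,"ty": -1,"tz": 0,"rx": 0,"ry": 0,"rz": 0},
  {"tx": -25,"ty": 0,"tz": 0,"rx": -5,"ry": 0,"rz": 0},
  {"tx": 0,"ty": 0,"tz": 0,"rx": -7,"ry": 0,"rz": 0},
  {"tx": 0,"ty": 0,"tz": 0,"rx": -7,"ry": 0,"rz": 0},
  {"tx": 0,"ty": 0,"tz": 0,"rx": -7,"ry": 0,"rz": 0},
  {"tx": 0,"ty": 0,"tz": 0,"rx": -7,"ry": 0,"rz": 0},
  {"tx": 0,"ty": 0,"tz": 0,"rx": -7,"ry": 0,"rz": 0},
  {"tx": 0,"ty": 0,"tz": 0,"rx": -7,"ry": 0,"rz": 0},
  {"tx": 0,"ty": 0,"tz": 0,"rx": -7,"ry": 0,"rz": 0},
  {"tx": 0,"ty": 0,"tz": 0,"rx": -7,"ry": 0,"rz": 0},
])

```text
t: 3.9
eef_pos: [0.4497, 0.3456, 0.111]
orientation: [0.399, 0.584, 0.399, -0.584]
contact_force: [-1.1, -0.6, 0.1]
grip_width: 0.0922
```

Call:
drive_tool([
  {"tx": 0,"ty": 0,"tz": 0,"rx": -7,"ry": 0,"rz": 0},
  {"tx": 0,"ty": 0,"tz": 0,"rx": -7,"ry": 0,"rz": 0},
  {"tx": 0,"ty": 0,"tz": 0,"rx": -7,"ry": 0,"rz": 0},
  {"tx": 0,"ty": 0,"tz": 0,"rx": -7,"ry": 0,"rz": 0},
  {"tx": 0,"ty": 0,"tz": 0,"rx": -7,"ry": 0,"rz": 0},
  {"tx": 0,"ty": 0,"tz": 0,"rx": -7,"ry": 0,"rz": 0},
  {"tx": 0,"ty": 0,"tz": 0,"rx": -7,"ry": 0,"rz": 0},
  {"tx": 0,"ty": 0,"tz": 0,"rx": -7,"ry": 0,"rz": 0},
  {"tx": 0,"ty": 0,"tz": 0,"rx": -7,"ry": 0,"rz": 0},
  {"tx": 0,"ty": 0,"tz": 0,"rx": -7,"ry": 0,"rz": 0},
])

```text
t: 4.73
eef_pos: [0.4498, 0.3455, 0.1109]
orientation: [0.662, 0.249, 0.662, -0.249]
contact_force: [0.6, 0.1, 0.2]
grip_width: 0.0919
```

```bash
python3 plan.py 449.5 346 4.5 97.4
```

```text
t 4.73 pos [449.8 345.5 110.9] F [0.6 0.1 0.2] w 0.0919
q [ 0.1   0.78 -1.13  1.84  0.81  1.07 -0.5 ]
tool axes (cols)
 [[ 0.     0.66   0.751]
 [-0.     0.751 -0.66 ]
 [-1.    -0.     0.   ]]
y yaw 48.697082477084685
shift tool mm [106.4   0.2  -0.7]
rotvec [-4.87e+01  2.00e-02  2.00e-02]
```

Call:
drive_tool([
  {"tx": 0,"ty": 0,"tz": 0,"rx": -7,"ry": 0,"rz": 0},
  {"tx": 0,"ty": 0,"tz": 0,"rx": -7,"ry": 0,"rz": 0},
  {"tx": 0,"ty": 0,"tz": 0,"rx": -7,"ry": 0,"rz": 0},
  {"tx": 0,"ty": 0,"tz": 0,"rx": -7,"ry": 0,"rz": 0},
  {"tx": 0,"ty": 0,"tz": 0,"rx": -7,"ry": 0,"rz": 0},
  {"tx": 15,"ty": 0,"tz": 0,"rx": -7,"ry": 0,"rz": 0},
  {"tx": 20,"ty": 0,"tz": 0,"rx": -6.7,"ry": 0,"rz": 0},
  {"tx": 15,"ty": 0,"tz": 0,"rx": 0,"ry": 0,"rz": 0},
  {"tx": 0,"ty": 0,"tz": 0,"rx": 0,"ry": 0,"rz": 0},
])

```text
t: 5.48
eef_pos: [0.4484, 0.3438, 0.0576]
orientation: [0.704, -0.043, 0.707, 0.041]
contact_force: [0.8, -0.0, -0.3]
grip_width: 0.0919
```

```bash
python3 plan.py 449.5 346 4.5 97.4
```

```text
t 5.48 pos [448.4 343.8  57.6] F [ 0.8 -0.  -0.3] w 0.0919
q [ 0.13  0.95 -1.21  1.87  1.01  1.11  0.21]
tool axes (cols)
 [[-0.004 -0.119  0.993]
 [-0.003  0.993  0.119]
 [-1.    -0.003 -0.004]]
y yaw 96.84862204237055
shift tool mm [53.1  2.2  1.6]
rotvec [-0.55 -0.25  0.16]
```

Call:
drive_tool([
  {"tx": 15,"ty": 2,"tz": 1.5,"rx": -0.5,"ry": 0,"rz": 0},
  {"tx": 15,"ty": 0,"tz": 0,"rx": 0,"ry": 0,"rz": 0},
  {"tx": 10,"ty": 0,"tz": 0,"rx": 0,"ry": 0,"rz": 0},
  {"tx": 6,"ty": 0,"tz": 0,"rx": 0,"ry": 0,"rz": 0},
  {"tx": 4,"ty": 0,"tz": 0,"rx": 0,"ry": 0,"rz": 0},
  {"tx": 0,"ty": 0,"tz": 0,"rx": 0,"ry": 0,"rz": 0},
  {"tx": 0,"ty": 0,"tz": 0,"rx": 0,"ry": 0,"rz": 0},
])

```text
t: 6.07
eef_pos: [0.4507, 0.3483, 0.0109]
orientation: [0.706, -0.047, 0.706, 0.047]
contact_force: [-0.5, -0.1, -0.2]
grip_width: 0.0914
```

```bash
python3 plan.py 449.5 346 4.5 97.4
```

```text
t 6.07 pos [450.7 348.3  10.9] F [-0.5 -0.1 -0.2] w 0.0914
q [ 0.09  1.01 -1.14  1.87  1.09  1.05  0.18]
tool axes (cols)
 [[ 0.    -0.132  0.991]
 [ 0.     0.991  0.132]
 [-1.     0.     0.   ]]
y yaw 97.58423193234086
shift tool mm [ 6.4 -2.1 -1.5]
rotvec [ 0.18  0.01 -0.01]
```

Call:
drive_tool([
  {"tx": 3,"ty": -2,"tz": -1,"rx": 0,"ry": 0,"rz": 0},
  {"tx": 3,"ty": 0,"tz": 0,"rx": 0,"ry": 0,"rz": 0},
  {"tx": 0,"ty": 0,"tz": 0,"rx": 0,"ry": 0,"rz": 0},
  {"tx": 0,"ty": 0,"tz": 0,"rx": 0,"ry": 0,"rz": 0},
])

```text
t: 6.4
eef_pos: [0.4501, 0.3458, 0.0047]
orientation: [0.706, -0.047, 0.706, 0.047]
contact_force: [-0.0, 0.2, -1.1]
grip_width: 0.0921
```

Call:
drive_tool([
  {"tx": 0,"ty": 0,"tz": 0,"rx": 0,"ry": 0,"rz": 0},
  {"tx": 0,"ty": 0,"tz": 0,"rx": 0,"ry": 0,"rz": 0},
  {"tx": 0,"ty": 0,"tz": 0,"rx": 0,"ry": 0,"rz": 0},
  {"tx": 0,"ty": 0,"tz": 0,"rx": 0,"ry": 0,"rz": 0},
  {"tx": 0,"ty": 0,"tz": 0,"rx": 0,"ry": 0,"rz": 0},
  {"tx": 0,"ty": 0,"tz": 0,"rx": 0,"ry": 0,"rz": 0},
  {"tx": 0,"ty": 0,"tz": 0,"rx": 0,"ry": 0,"rz": 0},
  {"tx": 0,"ty": 0,"tz": 0,"rx": 0,"ry": 0,"rz": 0},
], gripper=255)

```text
t: 7.07
eef_pos: [0.45, 0.346, 0.0048]
orientation: [0.706, -0.047, 0.706, 0.047]
contact_force: [0.0, 0.1, 0.3]
grip_width: 0.0536
```

```bash
python3 plan.py 449.5 346 120 97.4
```

```text
t 7.07 pos [450.  346.    4.8] F [0.  0.1 0.3] w 0.0536
q [ 0.09  1.01 -1.13  1.88  1.1   1.05  0.18]
tool axes (cols)
 [[ 0.    -0.132  0.991]
 [ 0.     0.991  0.132]
 [-1.     0.     0.   ]]
y yaw 97.58204252333049
shift tool mm [-1.152e+02  1.000e-01 -5.000e-01]
rotvec [ 0.18  0.   -0.01]
```

Call:
drive_tool([
  {"tx": -5,"ty": 0,"tz": 0,"rx": 0,"ry": 0,"rz": 0},
  {"tx": -15,"ty": 0,"tz": 0,"rx": 0,"ry": 0,"rz": 0},
  {"tx": -25,"ty": 0,"tz": 0,"rx": 0,"ry": 0,"rz": 0},
  {"tx": -30,"ty": 0,"tz": 0,"rx": 0,"ry": 0,"rz": 0},
  {"tx": -25,"ty": 0,"tz": 0,"rx": 0,"ry": 0,"rz": 0},
  {"tx": -10,"ty": 0,"tz": 0,"rx": 0,"ry": 0,"rz": 0},
])

```text
t: 7.57
eef_pos: [0.4508, 0.3478, 0.1193]
orientation: [0.707, -0.046, 0.704, 0.048]
contact_force: [0.7, 0.3, -0.4]
grip_width: 0.0537
```

```bash
python3 plan.py 548 -149.5 110 92.6; python3 - <<'E'
from h import *
from bench import cams
im,d=cams.get_image("side"); cv2.imwrite("pics/side2.png",im[100:400,100:500,::-1])
E
```

```text
t 7.57 pos [450.8 347.8 119.3] F [ 0.7  0.3 -0.4] w 0.0537
q [ 0.17  0.88 -1.29  1.84  0.93  1.18  0.27]
tool axes (cols)
 [[ 0.004 -0.133  0.991]
 [ 0.003  0.991  0.133]
 [-1.     0.003  0.004]]
y yaw 97.6237124396393
shift tool mm [   8.  -505.9   30.3]
rotvec [ 5.02  0.23 -0.18]
```

View pics/side2.png

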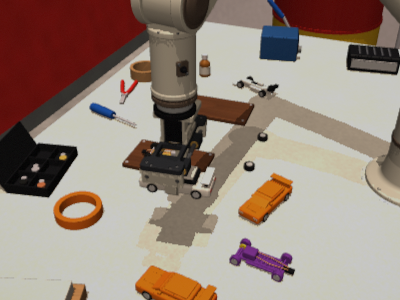

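The coupe is held level in the gripper at about crop (177,180), with the chassis untouched. Next I carry it over to the free board.

Call:
drive_tool([
  {"tx": 0,"ty": -15,"tz": 2,"rx": 0.5,"ry": 0,"rz": 0},
  {"tx": 0,"ty": -25,"tz": 2,"rx": 0.5,"ry": 0,"rz": 0},
  {"tx": 0,"ty": -30,"tz": 2,"rx": 0.5,"ry": 0,"rz": 0},
  {"tx": 0,"ty": -30,"tz": 2,"rx": 0.5,"ry": 0,"rz": 0},
  {"tx": 0,"ty": -30,"tz": 2,"rx": 0.5,"ry": 0,"rz": 0},
  {"tx": 0,"ty": -30,"tz": 2,"rx": 0.5,"ry": 0,"rz": 0},
  {"tx": 0,"ty": -30,"tz": 2,"rx": 0.5,"ry": 0,"rz": 0},
  {"tx": 0,"ty": -30,"tz": 2,"rx": 0.5,"ry": 0,"rz": 0},
  {"tx": 0,"ty": -30,"tz": 2,"rx": 0.5,"ry": 0,"rz": 0},
  {"tx": 0,"ty": -30,"tz": 2,"rx": 0.5,"ry": 0,"rz": 0},
])

```text
t: 8.45
eef_pos: [0.4946, 0.0672, 0.114]
orientation: [0.707, -0.016, 0.707, 0.016]
contact_force: [0.4, 0.1, -0.7]
grip_width: 0.0539
```

```bash
python3 plan.py 548 -149.5 110 92.6
```

```text
t 8.45 pos [494.6  67.2 114. ] F [ 0.4  0.1 -0.7] w 0.0539
q [ 0.8   0.85 -1.37  2.    0.94  1.15  0.63]
tool axes (cols)
 [[-0.001 -0.045  0.999]
 [-0.     0.999  0.045]
 [-1.    -0.    -0.001]]
y yaw 92.55792282975459
shift tool mm [   4.  -218.8   43.7]
rotvec [-0.04 -0.06  0.02]
```

Call:
drive_tool([
  {"tx": 0,"ty": -30,"tz": 6,"rx": 0,"ry": 0,"rz": 0},
  {"tx": 0,"ty": -30,"tz": 6,"rx": 0,"ry": 0,"rz": 0},
  {"tx": 0,"ty": -30,"tz": 6,"rx": 0,"ry": 0,"rz": 0},
  {"tx": 0,"ty": -30,"tz": 6,"rx": 0,"ry": 0,"rz": 0},
  {"tx": 0,"ty": -30,"tz": 6,"rx": 0,"ry": 0,"rz": 0},
  {"tx": 4,"ty": -30,"tz": 6,"rx": 0,"ry": 0,"rz": 0},
  {"tx": 0,"ty": -25,"tz": 5,"rx": 0,"ry": 0,"rz": 0},
  {"tx": 0,"ty": -14,"tz": 3,"rx": 0,"ry": 0,"rz": 0},
  {"tx": 0,"ty": 0,"tz": 0,"rx": 0,"ry": 0,"rz": 0},
  {"tx": 0,"ty": 0,"tz": 0,"rx": 0,"ry": 0,"rz": 0},
])

```text
t: 9.28
eef_pos: [0.5483, -0.1482, 0.1099]
orientation: [0.706, -0.015, 0.707, 0.016]
contact_force: [-0.5, 0.8, -0.9]
grip_width: 0.0537
```

```bash
python3 plan.py 548 -149.5 16.8 92.6; python3 - <<'E'
from h import *
from bench import cams
for n in("wrist","top"):
  im,d=cams.get_image(n); cv2.imwrite(f"pics/{n}3.png",im[:,:,::-1])
E
```

```text
t 9.28 pos [ 548.3 -148.2  109.9] F [-0.5  0.8 -0.9] w 0.0537
q [ 1.11  0.95 -1.33  1.84  0.99  1.23  1.06]
tool axes (cols)
 [[-0.001 -0.043  0.999]
 [ 0.001  0.999  0.043]
 [-1.     0.001 -0.001]]
y yaw 92.4633557226711
shift tool mm [93.1 -1.4 -0.3]
rotvec [-0.14 -0.07 -0.05]
```

View pics/wrist3.png

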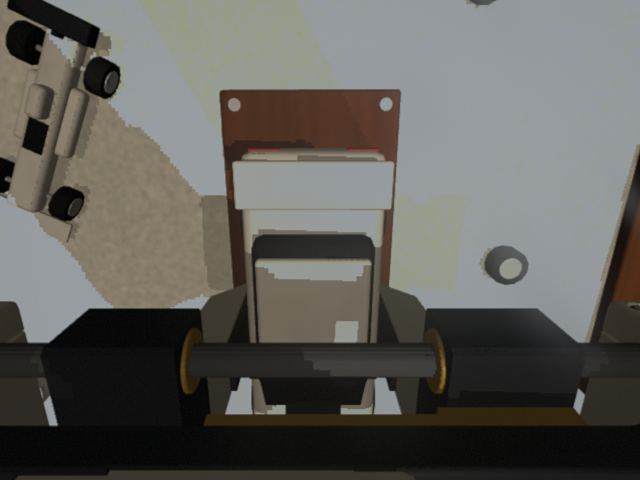

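The wrist view shows the coupe in line with the board, its rear wing at about (313,185) and the board centred about (310,...). Next I lower it.

Call:
drive_tool([
  {"tx": 12,"ty": -1,"tz": 0,"rx": 0,"ry": 0,"rz": 0},
  {"tx": 18,"ty": 0,"tz": 0,"rx": 0,"ry": 0,"rz": 0},
  {"tx": 18,"ty": 0,"tz": 0,"rx": 0,"ry": 0,"rz": 0},
  {"tx": 15,"ty": 0,"tz": 0,"rx": 0,"ry": 0,"rz": 0},
  {"tx": 10,"ty": 0,"tz": 0,"rx": 0,"ry": 0,"rz": 0},
  {"tx": 6,"ty": 0,"tz": 0,"rx": 0,"ry": 0,"rz": 0},
  {"tx": 4,"ty": 0,"tz": 0,"rx": 0,"ry": 0,"rz": 0},
  {"tx": 0,"ty": 0,"tz": 0,"rx": 0,"ry": 0,"rz": 0},
  {"tx": 0,"ty": 0,"tz": 0,"rx": 0,"ry": 0,"rz": 0},
])

```text
t: 10.13
eef_pos: [0.5495, -0.1486, 0.0281]
orientation: [0.707, -0.016, 0.707, 0.016]
contact_force: [-1.2, 0.5, -1.0]
grip_width: 0.0542
```

```bash
python3 plan.py 548 -149.5 16.8 92.6
```

```text
t 10.13 pos [ 549.5 -148.6   28.1] F [-1.2  0.5 -1. ] w 0.0542
q [ 1.05  1.04 -1.22  1.87  1.11  1.12  1.  ]
tool axes (cols)
 [[ 0.001 -0.045  0.999]
 [ 0.     0.999  0.045]
 [-1.     0.     0.001]]
y yaw 92.59310309077357
shift tool mm [11.3 -0.9 -1.5]
rotvec [-0.01  0.04 -0.  ]
```

Call:
drive_tool([
  {"tx": 3,"ty": -1,"tz": -1,"rx": 0,"ry": 0,"rz": 0},
  {"tx": 3,"ty": 0,"tz": 0,"rx": 0,"ry": 0,"rz": 0},
  {"tx": 2,"ty": 0,"tz": 0,"rx": 0,"ry": 0,"rz": 0},
  {"tx": 1.5,"ty": 0,"tz": 0,"rx": 0,"ry": 0,"rz": 0},
  {"tx": 0,"ty": 0,"tz": 0,"rx": 0,"ry": 0,"rz": 0},
  {"tx": 0,"ty": 0,"tz": 0,"rx": 0,"ry": 0,"rz": 0},
])

```text
t: 10.63
eef_pos: [0.5481, -0.1498, 0.0182]
orientation: [0.707, -0.016, 0.707, 0.016]
contact_force: [0.4, -0.8, -1.8]
grip_width: 0.0535
```

Call:
drive_tool([
  {"tx": 1,"ty": 0,"tz": 0,"rx": 0,"ry": 0,"rz": 0},
  {"tx": 0.5,"ty": 0,"tz": 0,"rx": 0,"ry": 0,"rz": 0},
  {"tx": 0,"ty": 0,"tz": 0,"rx": 0,"ry": 0,"rz": 0},
])

```text
t: 10.88
eef_pos: [0.5482, -0.1498, 0.0168]
orientation: [0.707, -0.016, 0.707, 0.016]
contact_force: [-1.0, -0.1, -1.3]
grip_width: 0.0538
```

Call:
drive_tool([
  {"tx": 0.5,"ty": 0,"tz": 0,"rx": 0,"ry": 0,"rz": 0},
  {"tx": 0,"ty": 0,"tz": 0,"rx": 0,"ry": 0,"rz": 0},
  {"tx": 0,"ty": 0,"tz": 0,"rx": 0,"ry": 0,"rz": 0},
])

```text
t: 11.13
eef_pos: [0.5482, -0.1498, 0.0167]
orientation: [0.707, -0.016, 0.707, 0.016]
contact_force: [-2.4, -0.7, 5.2]
grip_width: 0.0537
```

Call:
drive_tool([
  {"tx": 0,"ty": 0,"tz": 0,"rx": 0,"ry": 0,"rz": 0},
  {"tx": 0,"ty": 0,"tz": 0,"rx": 0,"ry": 0,"rz": 0},
  {"tx": 0,"ty": 0,"tz": 0,"rx": 0,"ry": 0,"rz": 0},
  {"tx": 0,"ty": 0,"tz": 0,"rx": 0,"ry": 0,"rz": 0},
  {"tx": 0,"ty": 0,"tz": 0,"rx": 0,"ry": 0,"rz": 0},
  {"tx": 0,"ty": 0,"tz": 0,"rx": 0,"ry": 0,"rz": 0},
  {"tx": 0,"ty": 0,"tz": 0,"rx": 0,"ry": 0,"rz": 0},
  {"tx": 0,"ty": 0,"tz": 0,"rx": 0,"ry": 0,"rz": 0},
], gripper=0)

```text
t: 11.8
eef_pos: [0.5481, -0.1498, 0.0162]
orientation: [0.707, -0.016, 0.707, 0.016]
contact_force: [0.5, 0.6, -0.1]
grip_width: 0.0916
```

The force reached 5 N before release, so the wheels were on the board. Now I retreat upwards, then back away from the board.

Call:
drive_tool([
  {"tx": -8,"ty": 0,"tz": 0,"rx": 0,"ry": 0,"rz": 0},
  {"tx": -15,"ty": 0,"tz": 0,"rx": 0,"ry": 0,"rz": 0},
  {"tx": -25,"ty": 0,"tz": 0,"rx": 0,"ry": 0,"rz": 0},
  {"tx": -25,"ty": 0,"tz": 0,"rx": 0,"ry": 0,"rz": 0},
  {"tx": -25,"ty": 0,"tz": 0,"rx": 0,"ry": 0,"rz": 0},
  {"tx": -25,"ty": 0,"tz": 0,"rx": 0,"ry": 0,"rz": 0},
  {"tx": -25,"ty": 0,"tz": 0,"rx": 0,"ry": 0,"rz": 0},
  {"tx": -20,"ty": 0,"tz": 0,"rx": 0,"ry": 0,"rz": 0},
])

```text
t: 12.47
eef_pos: [0.5486, -0.1492, 0.1878]
orientation: [0.708, -0.016, 0.706, 0.016]
contact_force: [0.2, -0.1, 0.8]
grip_width: 0.0915
```

Call:
drive_tool([
  {"tx": 0,"ty": -25,"tz": -5,"rx": 0,"ry": 0,"rz": 0},
  {"tx": 0,"ty": -30,"tz": -10,"rx": 0,"ry": 0,"rz": 0},
  {"tx": 0,"ty": -30,"tz": -10,"rx": 0,"ry": 0,"rz": 0},
  {"tx": 0,"ty": -30,"tz": -10,"rx": 0,"ry": 0,"rz": 0},
  {"tx": 0,"ty": -30,"tz": -10,"rx": 0,"ry": 0,"rz": 0},
  {"tx": 0,"ty": -30,"tz": -10,"rx": 0,"ry": 0,"rz": 0},
  {"tx": 0,"ty": -20,"tz": -5,"rx": 0,"ry": 0,"rz": 0},
  {"tx": 0,"ty": -10,"tz": 0,"rx": 0,"ry": 0,"rz": 0},
  {"tx": 0,"ty": 0,"tz": 0,"rx": 0,"ry": 0,"rz": 0},
  {"tx": 0,"ty": 0,"tz": 0,"rx": 0,"ry": 0,"rz": 0},
])

```text
t: 13.3
eef_pos: [0.4979, -0.3561, 0.1851]
orientation: [0.707, -0.016, 0.707, 0.016]
contact_force: [0.1, -0.1, -0.4]
grip_width: 0.0917
```

```bash
python3 plan.py; python3 - <<'E'
from h import *
from bench import cams
info=cams.camera_info("top"); im,d=cams.get_image("top"); cv2.imwrite("pics/top4.png",im[:,:,::-1])
P=cloud(d,info)
for nm,(x,y) in {"coupe":(.548,-.1495),"chassis":(.57,.1316)}.items():
  for src,DD in(("now",d),("start",np.load("top0.npz")['d'])):
    P=cloud(DD,info); q=P[(DD>0)&(abs(P[...,0]-x)<.1)&(abs(P[...,1]-y)<.055)&(P[...,2]>.022)&(P[...,2]<.08)]
    if len(q)>50: print(nm,src,len(q),rect(q[:,:2]),np.percentile(q[:,2],[50,99]))
im2,_=cams.get_image("side"); cv2.imwrite("pics/side4.png",im2[100:400,150:450,::-1])
E
```

```text
t 13.3 pos [ 497.9 -356.1  185.1] F [ 0.1 -0.1 -0.4] w 0.0917
q [ 1.44  0.94 -1.42  1.67  0.95  1.38  1.49]
tool axes (cols)
 [[ 0.001 -0.046  0.999]
 [ 0.001  0.999  0.046]
 [-1.     0.001  0.001]]
y yaw 92.6129822331436
coupe now 1607 (array([ 546.8, -150.6]), array([141.3,  56.9]), 3.2) [0.04393022 0.05686039]
chassis now 569 (array([578.5, 132.2]), array([121.8,  58.5]), 7.5) [0.02817373 0.03993543]
chassis start 565 (array([579.1, 132.3]), array([120.4,  58.5]), 7.4) [0.02826677 0.04008135]
```

View pics/top4.png

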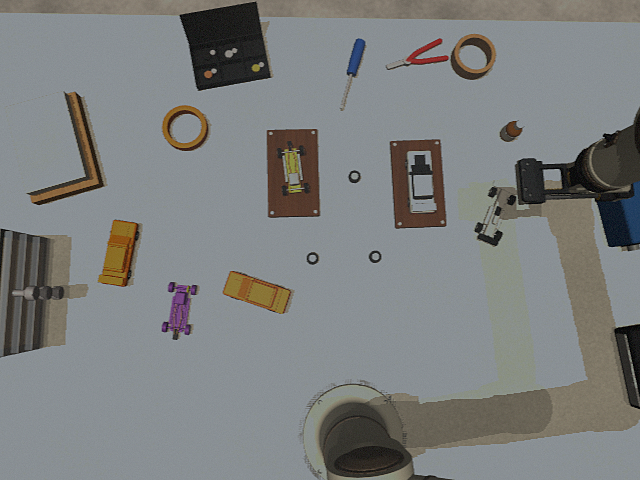

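View pics/side4.png

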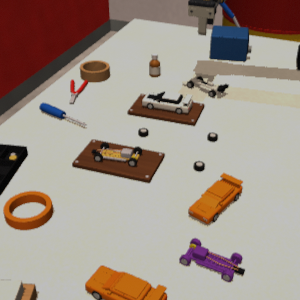

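The coupe stands on its wheels in the middle of the free board, at top (420,182) and side crop (167,103). The chassis at top (293,170) hasn't moved, and the arm is clear.

```bash
python3 -c "
from bench import ticket
print(ticket.close_job())"
```

```text
the job is handed in; nothing more can be done
None
```

The white coupe now stands on its wheels in the middle of the free (right-hand) board. I handed the job in at about 13.4 s of the 32 s allowed; it reports no verdict.

- **Placement:** the last top view puts the coupe at (547, -151) mm with its length at 3.2°. The board centre is at (548, -149.5) mm and 2.6°, so it is about 1–2 mm and 0.6° off.
- **Set-down:** the contact force reached about 5 N before I opened the gripper, so the coupe was on the board when released and was not dropped.
- **Chassis:** it measures within about 1 mm of where it stood at the start.
- **Robot:** the gripper is open and well clear of everything.

**Snags:**
- The first move call was refused because its rows lacked two of the turn values.
- The first approach to the coupe brought joint 7 close to its limit (-2.53 of -2.57). I lifted off and used the half-turned grasp instead.

No check failed or disagreed. The two views of the coupe before the grasp agreed to about 2 mm.

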